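# Put the worktop handful away by kind

### The arm

A 6-joint arm with a two-finger parallel gripper is mounted at the origin on a cart in front of the work surface, level with it; the furniture and walls round the work are solid. World frame = base frame: x ahead of the robot, y to its left, z up, the work surface at z = 0. Lengths are in m, angles in rad, forces in N, time in s.
With the tool pointing down it reaches from about 0.4 to 0.825 m from the base axis. Payload 7 kg.
Tool frame: the origin (TCP) lies at the very end of the fingers, on their centre line; the grasp point (between the pads) lies 19 mm behind it; x points along the fingers, y is the direction in which the jaws open and shut, and the axes are right-handed (so a half turn about x gives the same grasp; the last joint's range is limited). The gripper opens to 88 mm and grips with 3 to 60 N. Pads are 19 mm wide; open, the fingers measure 130 mm over their backs; the gripper's body (78 mm by 193 mm) begins 47 mm behind the grasp point.
Start: joints at [-0.914, 0.359, 0.012, 0, -1.224, -0.288], TCP at [0.243, -0.63, 0.227] pointing down, gripper open.
Joint ranges: [-3.07, 3.07], [-1.43, 2.12], [-1.02, 1.25], [-3.03, 1.67], [-3.05, -0], [-3.03, 3.03]. Speed limits (rad/s): [2.39, 2.39, 3.01, 3.14, 3.14, 3.14].

### API

Orientations are given as [roll, pitch, yaw] about the fixed x, y, z axes, in that order (R = Rz(yaw) Ry(pitch) Rx(roll)).
In Python, from station import arm gives the robot as it stands.
- The arm moves only by the shell command python3 -m inch 'ROWS' [OPENING] [FORCE]. ROWS is text: rows parted by semicolons, each of 6 numbers parted by spaces: the shift along the world's x, y, z in units of 30 mm (1.0 is 30 mm), then the turn, a rotation vector about the world's x, y, z in units of 5 degrees (1.0 is 5 degrees). In form: dx dy dz wx wy wz; .... A call has 1 to 12 rows; each row shifts and turns the commanded pose from where the row before left it; what a row does not reach is not made up. A row lasts 1/8 s, in which the tool goes at most 62.5 mm and 10.7 degrees, less where a joint would pass 70% of its speed; a pose out of reach is approached as far as the arm can. A call is refused whole if a number of a shift passes 1 or a number of a turn 1, either way. A call with a gripper value outside its range is refused whole. OPENING is the opening, from 0 (shut) to 1 (fully open), set as the call begins (- or left out, the last holds). The fingers move at their own pace and stop on an object; FORCE is the grip in N (left out, the last holds). Time passes only in rows, so rows that do not move let the fingers close. It gives the time, the measured TCP pose, the force and the opening at its end, in the units of the state.
- arm.get_state(): the state, without advancing time (a new reading comes with each control period).
- arm.grab_frame(name): name is "scene" or "top" or "wrist"; returns a dict with "frame" (420x560x3 uint8, red, green, blue), "range_z" (420x560 float32, m along the optical axis (not along the pixel's ray), 0 where there is no reading), "mtx" (3x3 intrinsics, pixels), "pose" (4x4, takes a point from camera to world coordinates). Camera axes: x right, y up, looking along -z (the intrinsics and any distortion apply to the point x, -y, -z); pixel columns grow to the right and rows downward; lengths in m; the calibration is good to about 2 mm. A picture is of the moment at which its call begins.
- arm.job_done(): hands the job in, once; it reports no verdict.
Trained networks look in a picture, given as the dict that the camera call returned (one of the last four; its "shot" number tells which), for a name from the list of things; names that differ only in an ending like _2 or _b are one class to them, and where a whole thing is asked for, a point or a joint stands for the part that bears it (a point fixed in the world has none). Each returns a list of dicts, best first, with "confidence" (0 to 1); they miss things now and then, are a little off and sometimes report something else, mostly with a low value. They report only what shows in the picture. A call takes as long as a camera call.
- arm.search_frame(picture, target): "extent" ([centre column, centre row, width, height] as shares, 0 to 1, of the picture: columns of its width, rows of its height, round what is visible of it).
- arm.masks_of(picture, target): "mask" (420x560 bool, what is visible of it) and "extent" ([centre column, centre row, width, height] as shares, 0 to 1, of the picture: columns of its width, rows of its height, round what is visible of it).
- arm.place_of(picture, target): "position" ([column, row] as shares, 0 to 1, of the picture: columns of its width, rows of its height: a listed point, or the origin of a listed thing).
The state is a dict: "t": time; "q": joint angles; "qd": joint speeds; "joint_efforts": joint torques, N m; "eef_pos": TCP position; "ee_rot": TCP orientation; "force": force on the tool from outside, world axes, zero at the start; "moment": the same for the moment, N m; "width": finger opening in m.
Only numpy, scipy, OpenCV 4.12 (cv2) and the standard library are available. Lean on these libraries where they do the work, as an engineer would, in place of code of your own. Each camera call takes 0.05 s, during which the arm holds its last target. There are 200 camera calls.

### The job

Tidy up: stand the two spice jars upright in the two-bay rack, one in each bay, and stand the food tin upright in the square crate. Draw the measuring spoon out level from under the footed serving board without shifting the board or the honey jar on it, and lay it flat and lengthwise in the long shallow tray. Leave the table shaker and everything else where they stand, and let go of it all.

Things in the scene. Friction and masses are not known exactly. Their poses are not given: they have to be found in the camera images.
- spice_jar_a: Loose glass spice jar with a brown cap, tan on top, a plain cylinder 41 mm across and 105 mm tall, 0.11 kg, standing upright in the front row. It and spice_jar_b are the same kind: either may go in either bay. Origin at the centre of its underside, z up.
- spice_jar_b: The other loose glass spice jar, with a blackish flat cap, a plain cylinder 41 mm across and 105 mm tall, 0.11 kg, standing upright in the front row. Origin at the centre of its underside, z up.
- food_tin: Loose closed food tin, a plain cylinder 57 mm across and 72 mm tall, 0.18 kg, standing upright in the front row. Origin at the centre of its underside, z up.
- table_shaker: Ceramic table shaker with a dark domed top, 45 mm across and 78 mm tall, shorter than the spice jars; loose, standing among them in the front row. It stays where it is. Origin at the centre of its underside, z up.
- measuring_spoon: Loose steel measuring spoon, 128 mm long, 30 g. Origin mid-length, underside; y axis from handle to bowl, z up. Handle 12 mm wide, 15 high, y = -64 to +25 mm; bowl 40 mm wide, 12 high, ends at y = +64. At the start it lies level, its last 40 to 55 mm (the bowl) under the front edge of the serving board, its handle towards the robot.
- serving_board: Loose wooden serving board, 180 (x) x 150 (y) x 16 mm, on four round rubber feet 20 mm high and 20 mm across at x = +-72, y = +-60 mm, so its top is 36 mm above the worktop and the gap below it is 20 mm; 0.9 kg. Origin at its centre at worktop level, z up. The spoon comes out between the two front feet (x = -72).
- honey_jar: Loose round honey jar with a dark lid, 61 mm across and 82 mm tall, standing on the serving board. Origin at the centre of its underside, z up.
- spice_rack: Fixed open-topped wooden rack, 76 (x) x 138 (y) mm, 45 mm high, with walls and floor 6 mm thick and one dividing wall across the middle. It makes two bays side by side along its y axis, each 64 (x) x 60 (y) mm inside, centred at x = 0, y = +33 and y = -33 mm. Origin at the centre of its underside, z up.
- tin_crate: Fixed open-topped square wooden crate, 94 x 94 mm, 34 mm high, walls and floor 6 mm thick, 82 x 82 mm inside, one compartment. Origin at the centre of its underside, z up.
- spoon_tray: Fixed long shallow white tray, 107 (x) x 175 (y) mm, 20 mm high, walls and floor 5 mm thick, 97 x 165 mm inside; its length runs along its y axis. Origin at the centre of its underside, z up.

How it is judged:
By the outcome, as a careful person would: the job done as asked, in the order asked, and still so for the second after the job is handed in, with the robot touching nothing.
It also fails if it takes over 125 s, if anything falls off the work surface, if the arm or the gripper's body presses on something with over 40 N, if the wrist force passes 120 N, or if a joint passes its speed limit or range.

## Working session

There is one attempt and no reset: what is moved stays moved. The work goes in short steps, Python scripts to look and compute and a shell command to move; the robot and the scene stay as the last step left them, time stands still between calls to the robot, and variables do not carry over. Pictures are saved under pics/ and viewed, about 12 in all and at most 16, crops included, and the job is handed in when it is done.

```bash
mkdir -p pics; cat > h.py <<'E'
import numpy as np, cv2
from station import arm
def cloud(p):
    z=p["range_z"];K=p["mtx"];v,u=np.mgrid[:420,:560]
    X=np.stack([(u-K[0,2])/K[0,0]*z,-(v-K[1,2])/K[1,1]*z,-z,np.ones_like(z)],-1)
    return (X@p["pose"].T)[...,:3]
def save(p,n): cv2.imwrite("pics/"+n+".png",p["frame"][...,::-1])
E
python3 - <<'E'
from h import *
s=arm.get_state();print({k:np.round(v,3) for k,v in s.items()})
ims=[]
for c in("top","scene"):
    p=arm.grab_frame(c);ims.append(p["frame"]);C=cloud(p);ok=p["range_z"]>0
    print(c,p["pose"].round(3).tolist())
    for n in "spice_jar_a food_tin table_shaker measuring_spoon serving_board honey_jar spice_rack tin_crate spoon_tray".split():
        for d in arm.masks_of(p,n)[:3]:
            P=C[d["mask"]&ok]
            if len(P)<5: continue
            zt=np.percentile(P[:,2],97); T=P[P[:,2]>zt-.006]
            r=cv2.minAreaRect((T[:,:2]*1000).astype(np.float32))
            print(n,round(d["confidence"],2),"px",np.round(np.array(d["extent"][:2])*[560,420]),"top",zt.round(3),"ctr",(np.array(r[0])/1000).round(3),np.round(r[1]),round(r[2],1),"min",P.min(0).round(3),"max",P.max(0).round(3))
cv2.imwrite("pics/a.png",np.vstack(ims)[...,::-1][:, :])
cv2.imwrite("pics/a1.png",ims[0][...,::-1]);cv2.imwrite("pics/a2.png",ims[1][...,::-1])
E
```

```text
{'t': np.float64(0.0), 'q': array([-0.914,  0.359,  0.011, -0.   , -1.224, -0.288]), 'qd': array([ 0.   ,  0.   ,  0.001, -0.001,  0.   ,  0.001]), 'joint_efforts': array([ 2.0000e-03, -5.8272e+01,  2.9305e+01,  6.9970e+00,  7.0000e-03,
       -0.0000e+00]), 'eef_pos': array([ 0.243, -0.629,  0.226]), 'ee_rot': array([1.644, 1.569, 2.013]), 'force': array([-0.471,  1.053, -1.389]), 'moment': array([-0.008,  0.015, -0.007]), 'width': np.float64(0.088)}
top [[0.023, 0.992, -0.126, 0.389], [-1.0, 0.02, -0.018, -0.045], [-0.015, 0.126, 0.992, 1.16], [0.0, 0.0, 0.0, 1.0]]
spice_jar_a 0.77 px [145. 265.] top 0.108 ctr [0.397 0.283] [38. 38.] 40.4 min [ 0.375  0.262 -0.004] max [0.418 0.338 0.111]
spice_jar_a 0.77 px [303. 256.] top 0.109 ctr [ 0.424 -0.08 ] [37. 38.] 1.1 min [ 0.404 -0.104 -0.005] max [ 0.449 -0.058  0.11 ]
spice_jar_a 0.69 px [160. 213.] top 0.022 ctr [0.521 0.266] [107. 176.] 2.4 min [ 0.465  0.178 -0.002] max [0.575 0.355 0.026]
food_tin 0.55 px [203. 257.] top 0.073 ctr [0.416 0.152] [56. 55.] 16.0 min [ 0.387  0.124 -0.003] max [0.448 0.195 0.076]
table_shaker 0.65 px
[... 2221 characters left out ...]
] 25.0 min [ 0.386  0.104 -0.004] max [0.494 0.183 0.075]
honey_jar 0.65 px [320. 151.] top 0.121 ctr [ 0.603 -0.284] [58. 56.] 66.4 min [ 0.572 -0.374  0.001] max [ 0.746 -0.254  0.122]
spice_rack 0.76 px [225. 232.] top 0.046 ctr [0.532 0.105] [138.  78.] 86.8 min [ 0.489  0.017 -0.004] max [0.61  0.175 0.049]
spice_rack 0.23 px [322. 151.] top 0.121 ctr [ 0.603 -0.284] [59. 56.] 66.4 min [ 0.572 -0.422 -0.003] max [ 0.728 -0.254  0.122]
tin_crate 0.86 px [279. 208.] top 0.036 ctr [ 0.504 -0.074] [ 96. 150.] 89.1 min [ 0.43  -0.139 -0.004] max [ 0.609 -0.024  0.109]
spoon_tray 0.58 px [174. 266.] top 0.021 ctr [0.494 0.266] [162. 174.] 1.8 min [ 0.413  0.173 -0.004] max [0.593 0.355 0.105]
```

View pics/a1.png

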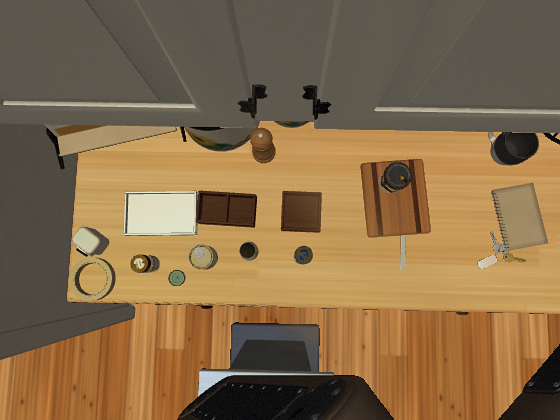

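View pics/a2.png

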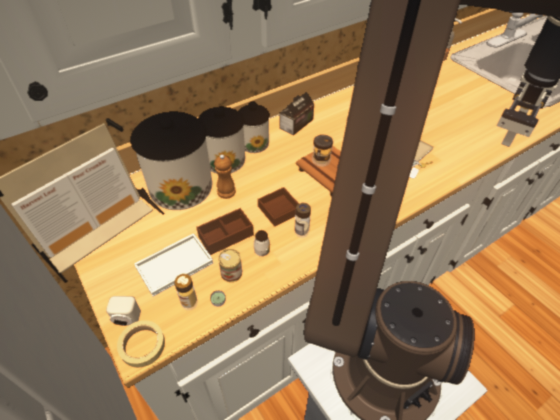

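The top view shows jar_a at (143,263), tin (203,257), shaker (248,250), jar_b (303,255) and the spoon handle at (403,252). Behind them are the tray, rack, crate and board. Heights and sizes match the given dimensions. I'll check the overhead obstacles and set off to jar_b.

```bash
python3 - <<'E'
from h import *
p=arm.grab_frame("top");C=cloud(p)
for u,v in((262,135),(263,155),(220,135),(200,115),(300,115),(400,122),(300,60)): print(u,v,C[v,u].round(3))
E
R='' ; python3 -m inch '0 0 0 0 0 0.5;0.3 0.9 0 0 0 0.8;0.3 1 0 0 0 0.8;0.3 1 0 0 0 0.8;0.3 1 0 0 0 0.8;0.3 1 0 0 0 0.8;0.3 1 0 0 0 0.8;0.3 1 0 0 0 0.8;0.3 1 0 0 0 0.8;0.3 1 0 0 0 0.8;0.3 1 0 0 0 0.8;0.3 1 0 0 0 0.8' 1 20
python3 -m inch '0.3 1 0 0 0 0.8;0.3 1 0 0 0 0.8;0.4 1 0 0 0 0.8;0.5 1 0 0 0 0.8;0.6 1 -0.5 0 0 0.8;0.4 1 -0.5 0 0 0.5;0.3 1 -0.5 0 0 0;0.2 0.4 -0.2 0 0 0;0 0 0 0 0 0;0 0 0 0 0 0'
python3 - <<'E'
from h import *
s=arm.get_state();print(s["eef_pos"].round(4),s["ee_rot"].round(3),s["q"].round(2))
p=arm.grab_frame("wrist");save(p,"w1");C=cloud(p)
for d in arm.masks_of(p,"spice_jar_b")[:2]:
    P=C[d["mask"]&(p["range_z"]>0)];print(d["confidence"],d["extent"],P.min(0),P.max(0))
    T=P[P[:,2]>.095];print(cv2.minAreaRect((T[:,:2]*1000).astype(np.float32)))
E
```

```text
262 135 [0.68  0.016 0.15 ]
263 155 [0.66  0.018 0.051]
220 135 [0.681 0.109 0.143]
200 115 [0.595 0.077 0.538]
300 115 [ 0.616 -0.059  0.481]
400 122 [ 0.596 -0.196  0.52 ]
300 60 [ 0.616 -0.054  0.667]
t: 2.55
eef_pos: [0.3426, -0.3017, 0.2268]
ee_rot: [-1.519, 1.57, -0.337]
force: [-0.1, -0.3, -0.3]
width: 0.0875
t: 3.8
eef_pos: [0.4324, -0.0811, 0.176]
ee_rot: [-1.697, 1.57, -0.124]
force: [-0.3, -0.7, -0.2]
width: 0.0879
[ 0.4324 -0.0811  0.176 ] [-1.697  1.57  -0.124] [ 0.27  0.   -0.56  0.   -1.01 -0.26]
0.63 [0.5229, 0.5067, 0.1, 0.1852] [ 0.39281167 -0.10144697 -0.00209866] [ 0.44917433 -0.01859855  0.10809209]
((423.9208068847656, -80.93611907958984), (39.76575469970703, 39.5951042175293), 85.46551513671875)
```

View pics/w1.png

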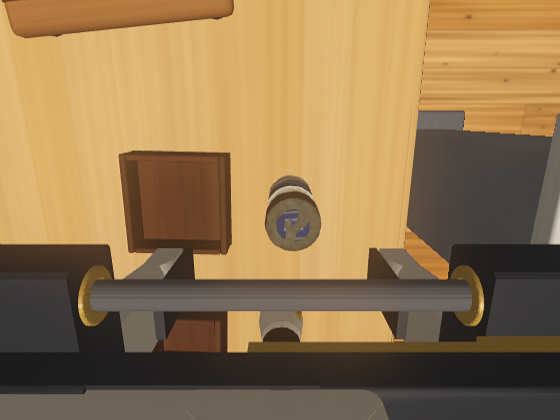

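The wrist view shows jar_b centred between the fingers at (293,222), standing upright, and its measured centre is (0.424,-0.081). I'll go down and grip.

```bash
python3 -m inch '-0.27 0 -0.3 0 0 0;0 0 -0.6 0 0 0;0 0 -0.8 0 0 0;0 0 -0.8 0 0 0;0 0 -0.7 0 0 0;0 0 -0.33 0 0 0;0 0 0 0 0 0'
python3 -m inch '0 0 0 0 0 0;0 0 0 0 0 0;0 0 0 0 0 0;0 0 0 0 0 0;0 0 0 0 0 0;0 0 0 0 0 0' 0 20
python3 -m inch '0 0 0.3 0 0 0;0 0 0.6 0 0 0;0 0 0.9 0 0 0;0 0 0.9 0 0 0;0 0 0.8 0 0 0;0 0 0.5 0 0 0;0 0 0.3 0 0 0'
python3 - <<'E'
from h import *
p=arm.grab_frame("scene");save(p,"s1")
E
```

```text
t: 4.78
eef_pos: [0.4236, -0.0809, 0.0693]
ee_rot: [1.853, 1.569, -2.858]
force: [0.4, -0.2, 0.5]
width: 0.0879
t: 5.52
eef_pos: [0.4242, -0.0806, 0.0697]
ee_rot: [2.035, 1.571, -2.675]
force: [0.1, -0.2, 1.0]
width: 0.0406
t: 6.4
eef_pos: [0.4243, -0.0806, 0.1998]
ee_rot: [-1.274, 1.57, 0.299]
force: [-0.2, -0.2, -1.6]
width: 0.0403
```

View pics/s1.png

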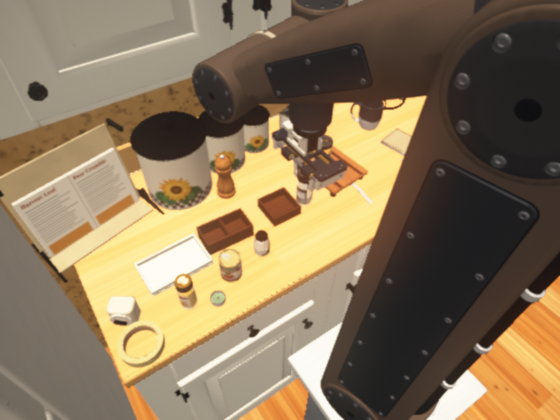

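jar_b is held (width 40 mm) and clear of the table. Before moving inward I'll check the clearance between the wrist and the overhead cabinet.

```bash
python3 - <<'E'
from h import *
p=arm.grab_frame("scene");C=cloud(p)
for u,v in((212,88),(205,100),(225,110),(240,65),(300,90),(312,115),(290,160),(320,125),(130,70),(180,75),(60,100),(10,118),(270,10)): print((u,v),C[v,u].round(3))
p=arm.grab_frame("top");C=cloud(p);m=(C[...,2]>.3)&(p["range_z"]>0)
A=C[m&(np.mgrid[:420,:560][0]<135)]
print(A.min(0))
for z in np.arange(.3,.8,.05):
    B=A[(A[:,2]>z)&(A[:,2]<z+.05)]
    if len(B):print(z.round(2),len(B),np.percentile(B[:,0],1),B[:,1].min(),B[:,1].max())
E
```

```text
(212, 88) [0.349 0.172 0.593]
(205, 100) [0.37  0.176 0.563]
(225, 110) [0.327 0.165 0.565]
(240, 65) [0.325 0.136 0.63 ]
(300, 90) [0.21  0.116 0.644]
(312, 115) [ 0.387 -0.054  0.432]
(290, 160) [ 0.691 -0.228  0.002]
(320, 125) [ 0.38  -0.071  0.405]
(130, 70) [0.595 0.223 0.52 ]
(180, 75) [0.614 0.121 0.467]
(60, 100) [0.596 0.357 0.503]
(10, 118) [0.616 0.444 0.488]
(270, 10) [ 0.593 -0.09   0.558]
[ 0.58833635 -0.43439793  0.45199484]
0.45 2591 0.5953367267518085 -0.43439792645663555 0.38478465095320663
0.5 7385 0.5950164760216996 -0.4223090777346148 0.3712135709413864
0.55 7311 0.5895173664491031 -0.39703674588258686 0.3417686027722774
0.6 9201 0.595124164459818 -0.3682261529137197 0.31241452046289325
0.65 11074 0.5952298638155186 -0.3398086320316145 0.2816833141125123
0.7 13673 0.5951882321378298 -0.3116775019613918 0.25326272733540955
0.75 15939 0.5951360606225231 -0.2847623656601165 0.22206813824317248
```

```bash
python3 -m inch '0.1 0.3 -0.4 0 0 0;0.2 0.7 -0.5 0 0 0;0.3 0.9 -0.3 0 0 0;0.3 0.9 0 0 0 0;0.3 0.9 0 0 0 0;0.3 0.7 0 0 0 0;0.3 0.4 0 0 0 0;0.2 0.27 0 0 0 0;0 0 0 0 0 0'
python3 - <<'E'
from h import *
s=arm.get_state();print(s["q"].round(2))
p=arm.grab_frame("top");save(p,"t2");C=cloud(p);ok=p["range_z"]>0
p=arm.grab_frame("scene");save(p,"s2");D=cloud(p);ok2=p["range_z"]>0
P=np.vstack([C[ok],D[ok2]])
P=P[(P[:,0]<.583)&(P[:,0]>.2)&(P[:,2]>.1)&(abs(P[:,1])<.35)]
for z in np.arange(.2,.8,.05):
    B=P[(P[:,2]>z)&(P[:,2]<z+.05)]
    if len(B): i=B[:,0].argmax();print(z.round(2),len(B),B[i].round(3),np.percentile(B[:,0],99).round(3))
E
```

```text
t: 7.68
eef_pos: [0.4844, 0.0716, 0.1624]
ee_rot: [2.066, 1.57, -2.644]
force: [0.2, -0.1, -1.4]
width: 0.0405
[ 0.55  0.11 -0.48 -0.   -0.99 -0.55]
0.2 552 [0.573 0.111 0.237] 0.567
0.25 2928 [0.582 0.093 0.27 ] 0.579
0.3 425 [0.535 0.04  0.328] 0.533
0.35 832 [0.506 0.031 0.378] 0.497
0.4 311 [0.498 0.028 0.411] 0.493
0.45 287 [0.527 0.04  0.492] 0.521
0.5 1834 [0.508 0.029 0.506] 0.495
0.55 16219 [0.533 0.08  0.598] 0.49
0.6 14823 [0.533 0.068 0.601] 0.526
0.65 9702 [0.327 0.165 0.651] 0.322
0.7 2432 [0.272 0.136 0.702] 0.269
0.75 2 [0.202 0.103 0.751] 0.202
```

View pics/t2.png

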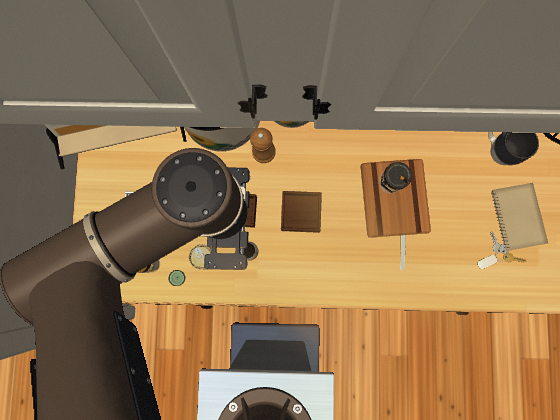

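The top view shows the wrist housing at (193,187), close to the cabinet front. I'll measure that gap.

```bash
python3 - <<'E'
from h import *
p=arm.grab_frame("top");C=cloud(p);ok=p["range_z"]>0
H=C[150:225,155:235][ok[150:225,155:235]];H=H[H[:,2]>.5];print("housing",H.min(0),H.max(0))
T=H[H[:,2]>H[:,2].max()-.02];print(T.min(0),T.max(0))
K=C[80:128,120:335];k=ok[80:128,120:335];K=K[k]
for a in np.arange(-.1,.3,.04):
    B=K[(K[:,1]>a)&(K[:,1]<a+.04)]
    if len(B):
        print(a.round(2),np.percentile(B[(B[:,2]>.4)][:,0],[0,1,5,50]).round(3),B[B[:,2]>.4][:,2].min().round(3))
for u in(250,258,310,320): print([C[v,u].round(3).tolist() for v in (90,100,110)])
E
```

```text
housing [0.44028188 0.02259651 0.50027272] [0.53075073 0.11838706 0.6084815 ]
[0.44028188 0.0226386  0.58855874] [0.53075073 0.1163327  0.6084815 ]
-0.1 [0.589 0.589 0.591 0.597] 0.453
-0.06 [0.613 0.615 0.616 0.616] 0.454
-0.02 [0.589 0.589 0.591 0.612] 0.453
0.02 [0.593 0.595 0.595 0.596] 0.478
0.06 [0.594 0.595 0.595 0.596] 0.481
0.1 [0.595 0.595 0.595 0.597] 0.479
0.14 [0.595 0.595 0.595 0.597] 0.479
0.18 [0.595 0.595 0.595 0.596] 0.48Traceback (most recent call last):
  File "<stdin>", line 9, in <module>
    return _quantile_unchecked(
        a, q, axis, out, overwrite_input, method, keepdims, weights)
    return _ureduce(a,
                    func=_quantile_ureduce_func,
    ...<5 lines>...
                    overwrite_input=overwrite_input,
                    method=method)
    r = func(a, **kwargs)
    result = _quantile(arr,
                       quantiles=q,
    ...<2 lines>...
                       out=out,
                       weights=wgt)
    slices_having_nans = np.isnan(arr[-1, ...])
                                  ~~~^^^^^^^^^
IndexError: index -1 is out of bounds for axis 0 with size 0
```

The housing reaches 47 mm beyond the TCP in x, so x up to about 0.527 leaves roughly 20 mm to the cabinet. Now I'll place jar_b in the -y bay.

```bash
python3 -m inch '0.3 0 0 0 0 0;0.6 0 0 0 0 0;0.4 0 0 0 0 0;0.12 0 -0.2 0 0 0;0 0 -0.5 0 0 0;0 0 -0.6 0 0 0;0 0 -0.6 0 0 0;0 0 -0.5 0 0 0;0 0 -0.3 0 0 0;0 0 -0.1 0 0 0;0 0 0 0 0 0'
python3 - <<'E'
from h import *
s=arm.get_state();print(s["eef_pos"].round(4),s["force"].round(1))
p=arm.grab_frame("wrist");save(p,"w2")
E
```

```text
t: 9.2
eef_pos: [0.527, 0.0716, 0.0788]
ee_rot: [-1.519, 1.571, 0.054]
force: [-0.9, -0.0, -0.7]
width: 0.0403
[0.527  0.0716 0.0788] [-0.9 -0.  -0.7]
```

View pics/w2.png

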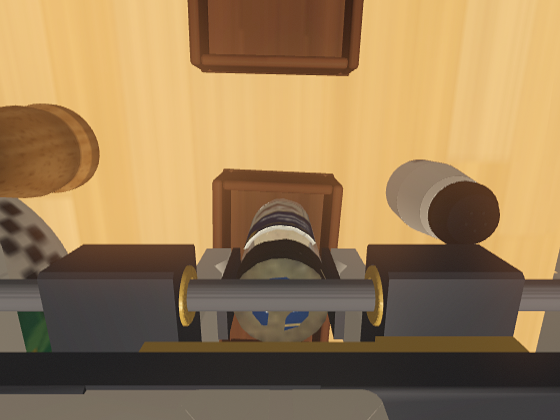

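jar_b sits inside its bay: it is at (280,260) and clear of the walls. I'll release it and go to jar_a.

```bash
python3 -m inch '0 0 -0.05 0 0 0;0 0 0 0 0 0;0 0 0 0 0 0;0 0 0 0 0 0;0 0 0 0 0 0' 1
python3 -m inch '0 0 0.3 0 0 0;0 0 0.8 0 0 0;0 0 0.9 0 0 0;-0.2 0.3 0.9 0 0 0;-0.6 0.8 0.5 0 0 0;-0.6 1 0.2 0 0 0;-0.6 1 0 0 0 0;-0.6 1 0 0 0 0;-0.6 1 0 0 0 0;-0.6 1 0 0 0 0;-0.5 0.7 0 0 0 0;0 0.28 0 0 0 0'
python3 -m inch '0 0 0 0 0 0'
python3 - <<'E'
from h import *
s=arm.get_state();print(s["eef_pos"].round(4),s["q"].round(2))
p=arm.grab_frame("wrist");save(p,"w3");C=cloud(p)
for d in arm.masks_of(p,"spice_jar_a")[:3]:
    P=C[d["mask"]&(p["range_z"]>0)]
    T=P[(P[:,2]>.095)&(P[:,2]<.12)];print(d["confidence"],cv2.minAreaRect((T[:,:2]*1000).astype(np.float32)) if len(T) else d["extent"])
p=arm.grab_frame("top");save(p,"t3");C=cloud(p)
for d in arm.masks_of(p,"spice_jar_a")[:3]:
    P=C[d["mask"]&(p["range_z"]>0)]
    T=P[(P[:,2]>.095)];print(d["confidence"],P[:,2].max(),cv2.minAreaRect((T[:,:2]*1000).astype(np.float32)) if len(T) else d["extent"])
E
```

```text
t: 9.88
eef_pos: [0.5268, 0.0715, 0.0772]
ee_rot: [-1.998, 1.571, -0.425]
force: [-0.1, -0.9, 0.2]
width: 0.084
t: 11.38
eef_pos: [0.3972, 0.285, 0.1859]
ee_rot: [-0.585, 1.57, 0.99]
force: [0.3, -0.1, 0.3]
width: 0.0874
t: 11.5
eef_pos: [0.398, 0.2842, 0.1855]
ee_rot: [-0.905, 1.57, 0.669]
force: [0.0, -0.1, -0.7]
width: 0.0878
[0.398  0.2842 0.1855] [ 1.02  0.08 -0.45  0.   -1.04 -1.02]
0.75 ((396.0479431152344, 282.420166015625), (39.841609954833984, 38.30916213989258), 87.61978149414062)
0.86 0.1103913496923068 ((397.4499206542969, 282.30328369140625), (38.67116165161133, 37.219417572021484), 47.498409271240234)
0.68 0.11612133958265858 ((526.710693359375, 72.4070816040039), (39.57997131347656, 37.728145599365234), 46.46232986450195)
```

View pics/w3.png

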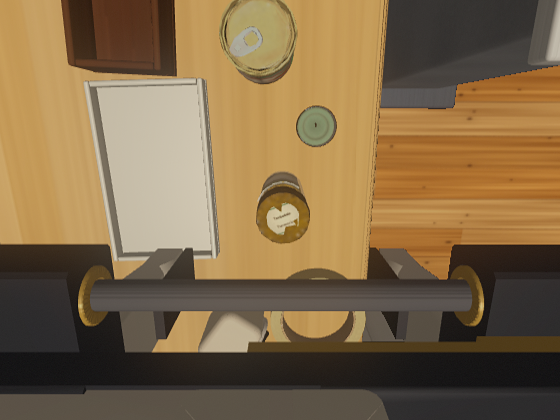

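jar_b is standing in its bay at (0.527,0.072). jar_a is below the gripper at pixel (283,218), measured at (0.397,0.283).

```bash
python3 -m inch '0 -0.05 -0.4 0 0 0;0 0 -0.8 0 0 0;0 0 -0.9 0 0 0;0 0 -0.9 0 0 0;0 0 -0.6 0 0 0;0 0 -0.25 0 0 0;0 0 0 0 0 0'
python3 -m inch '0 0 0 0 0 0;0 0 0 0 0 0;0 0 0 0 0 0;0 0 0 0 0 0;0 0 0 0 0 0;0 0 0 0 0 0' 0 20
python3 -m inch '0 0 0.3 0 0 0;0 0 0.8 0 0 0;0 0 0.9 0 0 0;0.2 -0.3 0.8 0 0 0;0.6 -0.7 0.5 0 0 0;0.8 -0.9 0 0 0 0;0.8 -0.9 0 0 0 0;0.8 -0.9 0 0 0 0;0.6 -0.7 0 0 0 0;0.4 -0.3 0 0 0 0;0.17 -0.13 0 0 0 0;0 0 0 0 0 0'
python3 - <<'E'
from h import *
s=arm.get_state();print(s["eef_pos"].round(4),s["force"].round(1))
p=arm.grab_frame("wrist");save(p,"w4")
E
```

```text
t: 12.58
eef_pos: [0.3978, 0.2819, 0.0692]
ee_rot: [2.624, 1.57, -2.086]
force: [-0.0, 0.3, 0.9]
width: 0.0877
t: 13.32
eef_pos: [0.3978, 0.2824, 0.0697]
ee_rot: [2.261, 1.571, -2.449]
force: [-0.1, -0.6, 0.2]
width: 0.0401
t: 14.82
eef_pos: [0.5288, 0.1377, 0.1686]
ee_rot: [1.513, 1.571, 3.085]
force: [0.2, -0.2, -2.0]
width: 0.0404
[0.5288 0.1377 0.1686] [ 0.2 -0.2 -2. ]
```

View pics/w4.png

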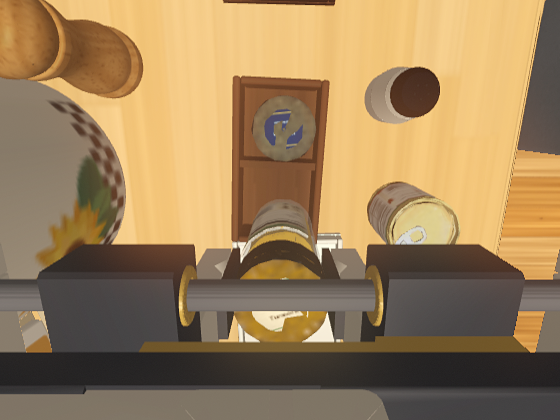

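jar_a is held above the free bay. The canister on the left is close, so I'll check the gap to the gripper body before lowering.

```bash
python3 - <<'E'
from h import *
p=arm.grab_frame("wrist");C=cloud(p);B=C[0:243,0:150].reshape(-1,3)
for y0 in np.arange(-.02,.2,.04):
    Q=B[(B[:,1]>y0)&(B[:,1]<y0+.04)&(B[:,2]>.1)&(B[:,2]<.25)]
    if len(Q): print(y0.round(2),Q.min(0).round(3),Q.max(0).round(3))
E
```

```text
-0.02 [ 0.654 -0.     0.1  ] [0.669 0.02  0.139]
0.02 [0.654 0.02  0.1  ] [0.707 0.06  0.14 ]
0.06 [0.68 0.06 0.1 ] [0.704 0.1   0.145]
0.1 [0.675 0.1   0.1  ] [0.682 0.14  0.158]
0.14 [0.677 0.14  0.1  ] [0.68 0.15 0.13]
```

```bash
python3 -m inch '0 0 -0.3 0 0 0;0 0 -0.6 0 0 0;0 0 -0.7 0 0 0;0 0 -0.6 0 0 0;0 0 -0.5 0 0 0;0 0 -0.3 0 0 0;0 0 -0.05 0 0 0;0 0 0 0 0 0'
python3 -m inch '0 0 0 0 0 0;0 0 0 0 0 0;0 0 0 0 0 0;0 0 0 0 0 0;0 0 0 0 0 0' 1
python3 -m inch '0 0 0.3 0 0 0;0 0 0.8 0 0 0;0 0 0.9 0 0 0;-0.3 0.1 0.9 0 0 0;-0.8 0.1 0.3 0 0 0;-0.9 0.1 0 0 0 0;-0.8 0.1 0 0 0 0;-0.6 0.1 0 0 0 0;-0.3 0 0 0 0 0;0 0 0 0 0 0'
python3 - <<'E'
from h import *
s=arm.get_state();print(s["eef_pos"].round(4),s["q"].round(2))
p=arm.grab_frame("wrist");save(p,"w5");C=cloud(p)
for d in arm.masks_of(p,"food_tin")[:2]:
    P=C[d["mask"]&(p["range_z"]>0)]
    T=P[(P[:,2]>.065)&(P[:,2]<.08)];print(d["confidence"],cv2.minAreaRect((T[:,:2]*1000).astype(np.float32)) if len(T) else d["extent"])
E
```

```text
t: 15.92
eef_pos: [0.5292, 0.1377, 0.0775]
ee_rot: [-1.191, 1.57, 0.383]
force: [0.4, -0.6, -1.5]
width: 0.0403
t: 16.55
eef_pos: [0.5289, 0.1375, 0.0772]
ee_rot: [-0.95, 1.571, 0.623]
force: [-0.1, -0.5, -0.1]
width: 0.084
t: 17.8
eef_pos: [0.4178, 0.1527, 0.1735]
ee_rot: [-0.904, 1.57, 0.669]
force: [1.2, -0.3, -0.5]
width: 0.0877
[0.4178 0.1527 0.1735] [ 0.8   0.02 -0.55  0.   -1.   -0.79]
0.63 ((414.8067626953125, 152.51611328125), (56.65235137939453, 55.27237319946289), 66.8833999633789)
```

View pics/w5.png

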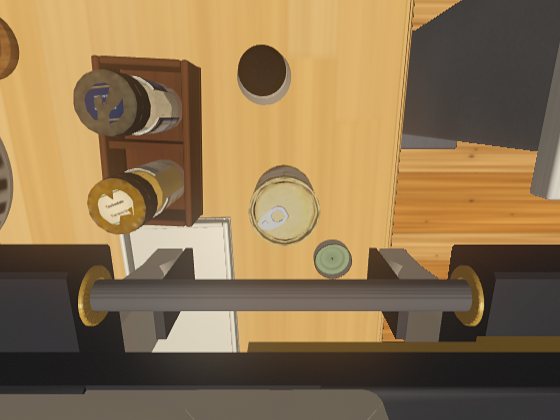

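Both jars stand in the rack. With the jaws along x the gripper body would come too near jar_a, so I'll turn the jaws to lie along y before going down on the tin.

```bash
python3 -m inch '-0.1 0 0 0 0 -0.5;0 0 0 0 0 -1;0 0 0 0 0 -1;0 0 0 0 0 -1;0 0 0 0 0 -1;0 0 0 0 0 -1;0 0 0 0 0 -1;0 0 0 0 0 -1;0 0 0 0 0 -1;0 0 0 0 0 -1;0 0 0 0 0 -1;0 0 0 0 0 -1'
python3 -m inch '0 0 0 0 0 -1;0 0 0 0 0 -1;0 0 0 0 0 -1;0 0 0 0 0 -1;0 0 0 0 0 -1;0 0 0 0 0 -1;0 0 0 0 0 -0.5;0 0 -0.4 0 0 0;0 0 -0.7 0 0 0;0 0 -0.7 0 0 0;0 0 0 0 0 0'
python3 - <<'E'
from h import *
s=arm.get_state();print(s["eef_pos"].round(4),s["q"].round(2),(s["ee_rot"][2]-s["ee_rot"][0]))
p=arm.grab_frame("wrist");C=cloud(p)
for d in arm.masks_of(p,"food_tin")[:2]:
    P=C[d["mask"]&(p["range_z"]>0)]
    T=P[(P[:,2]>.065)&(P[:,2]<.08)];print(d["confidence"],cv2.minAreaRect((T[:,:2]*1000).astype(np.float32)) if len(T) else d["extent"])
E
```

```text
t: 19.4
eef_pos: [0.4155, 0.1524, 0.1729]
ee_rot: [-2.696, 1.57, -2.13]
force: [0.4, 0.4, -0.2]
width: 0.0877
t: 20.78
eef_pos: [0.414, 0.1515, 0.1173]
ee_rot: [-2.408, 1.567, -2.405]
force: [-0.8, 0.3, -1.2]
width: 0.0877
[0.414  0.1515 0.1173] [ 0.8   0.08 -0.63 -0.   -0.86 -2.37] 0.002635639923103561
0.57 ((414.3436584472656, 152.80242919921875), (56.379032135009766, 56.37187957763672), 20.130151748657227)
```

```bash
python3 -m inch '0 0.05 -0.5 0 0 0;0 0 -0.7 0 0 0;0 0 -0.7 0 0 0;0 0 -0.5 0 0 0;0 0 -0.25 0 0 0;0 0 0 0 0 0'
python3 -m inch '0 0 0 0 0 0;0 0 0 0 0 0;0 0 0 0 0 0;0 0 0 0 0 0;0 0 0 0 0 0;0 0 0 0 0 0' 0 25
python3 -m inch '0 0 0.3 0 0 0;0 0 0.7 0 0 0;0 0 0.9 0 0 0;0 -0.2 0.9 0 0 0;0.2 -0.6 0.6 0 0 0;0.4 -0.9 0.3 0 0 0;0.5 -1 0 0 0 0;0.5 -1 0 0 0 0;0.5 -1 0 0 0 0;0.5 -1 0 0 0 0;0.5 -0.9 0 0 0 0;0.3 -0.6 0 0 0 0'
python3 -m inch '0.2 -0.3 0 0 0 0;0.03 -0.13 0 0 0 0;0 0 0 0 0 0'
python3 - <<'E'
from h import *
s=arm.get_state();print(s["eef_pos"].round(4),s["q"].round(2))
p=arm.grab_frame("wrist");save(p,"w6")
E
```

```text
t: 21.62
eef_pos: [0.4151, 0.1541, 0.0399]
ee_rot: [-0.671, 1.571, -0.668]
force: [0.6, 0.1, 0.0]
width: 0.0877
t: 22.38
eef_pos: [0.415, 0.154, 0.0399]
ee_rot: [0.021, 1.571, 0.023]
force: [-1.4, 0.4, 6.0]
width: 0.0568
t: 23.88
eef_pos: [0.5171, -0.0632, 0.1506]
ee_rot: [3.118, 1.57, 3.119]
force: [-0.3, 0.6, -2.1]
width: 0.0572
t: 24.25
eef_pos: [0.5235, -0.0746, 0.1507]
ee_rot: [2.459, 1.571, 2.462]
force: [-0.8, 0.5, -1.7]
width: 0.0572
[ 0.5235 -0.0746  0.1507] [ 0.23  0.18 -0.42 -0.   -0.97 -1.8 ]
```

View pics/w6.png

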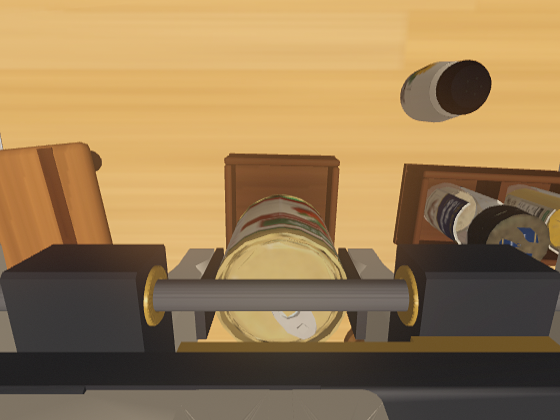

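The tin is held and centred over the crate. I'll lower it, release it and go on to the spoon.

```bash
python3 -m inch '0 0 -0.3 0 0 0;0 0 -0.7 0 0 0;0 0 -0.8 0 0 0;0 0 -0.7 0 0 0;0 0 -0.5 0 0 0;0 0 -0.3 0 0 0;0 0 -0.15 0 0 0;0 0 0 0 0 0'
python3 -m inch '0 0 0 0 0 0;0 0 0 0 0 0;0 0 0 0 0 0;0 0 0 0 0 0' 1
python3 -m inch '0 0 0.3 0 0 0;0 0 0.7 0 0 0;0 0 0.9 0 0 0;-0.1 -0.3 0.9 0 0 0;-0.3 -0.7 0.7 0 0 0;-0.4 -1 0.2 0 0 0;-0.4 -1 0 0 0 0;-0.4 -1 0 0 0 0;-0.4 -1 0 0 0 0;-0.4 -1 0 0 0 0;-0.3 -0.9 0 0 0 0;-0.2 -0.7 0 0 0 0'
python3 -m inch '-0.05 -0.4 0 0 0 0;0 -0.15 0 0 0 0;0 0 0 0 0 0' 0.5
python3 - <<'E'
from h import *
s=arm.get_state();print(s["eef_pos"].round(4),s["q"].round(2),s["ee_rot"][2]-s["ee_rot"][0])
p=arm.grab_frame("wrist");save(p,"w7");C=cloud(p)
for d in arm.masks_of(p,"measuring_spoon")[:2]:
    P=C[d["mask"]&(p["range_z"]>0)]
    T=P[(P[:,2]>.009)&(P[:,2]<.02)];print(d["confidence"],d["extent"],cv2.minAreaRect((T[:,:2]*1000).astype(np.float32)),T.min(0),T.max(0), P[:,2].max())
    A=T[T[:,0]<.47]; print(np.polyfit(A[:,0],A[:,1],1))
p=arm.grab_frame("top");save(p,"t4");C=cloud(p)
for n in("food_tin","serving_board","honey_jar","table_shaker"):
    for d in arm.masks_of(p,n)[:1]:
        P=C[d["mask"]&(p["range_z"]>0)];zt=np.percentile(P[:,2],97);T=P[P[:,2]>zt-.006];print(n,d["confidence"],zt,cv2.minAreaRect((T[:,:2]*1000).astype(np.float32)))
E
```

```text
t: 25.3
eef_pos: [0.524, -0.0749, 0.0473]
ee_rot: [-0.228, 1.571, -0.225]
force: [-0.3, 0.6, -2.3]
width: 0.0573
t: 25.8
eef_pos: [0.5239, -0.0749, 0.0474]
ee_rot: [0.143, 1.57, 0.145]
force: [0.1, -0.5, 0.3]
width: 0.0867
t: 27.3
eef_pos: [0.4363, -0.3039, 0.1589]
ee_rot: [-0.387, 1.57, -0.385]
force: [0.9, -0.2, -0.4]
width: 0.0874
t: 27.68
eef_pos: [0.4355, -0.3193, 0.1582]
ee_rot: [1.326, 1.571, 1.328]
force: [-0.0, 0.2, 0.5]
width: 0.063
[ 0.4355 -0.3193  0.1582] [-0.27  0.19 -0.38 -0.   -0.99 -1.3 ] 0.0022286118568262125
0.76 [0.4987, 0.4768, 0.0252, 0.2217] ((456.8380126953125, -320.4612121582031), (10.30099105834961, 52.73323440551758), 89.89895629882812) [ 0.43047217 -0.32565491  0.00901596] [ 0.48320064 -0.31529119  0.01322867] 0.01322867104121861
[-0.01150102 -0.3155481 ]
food_tin 0.68 0.0806631394627058 ((505.7392883300781, -68.2420654296875), (90.57289123535156, 36.770713806152344), 9.97244930267334)
serving_board 0.83 0.039890465019279196 ((604.2230224609375, -272.7093505859375), (90.65406036376953, 209.36175537109375), 34.40364074707031)
honey_jar 0.72 0.12204373262289811 ((624.1640014648438, -288.4281005859375), (46.809059143066406, 18.927928924560547), 77.83844757080078)
table_shaker 0.5 0.08015802174013219 ((433.0289611816406, 48.85319900512695), (29.099027633666992, 27.27865982055664), 46.53066635131836)
```

View pics/w7.png

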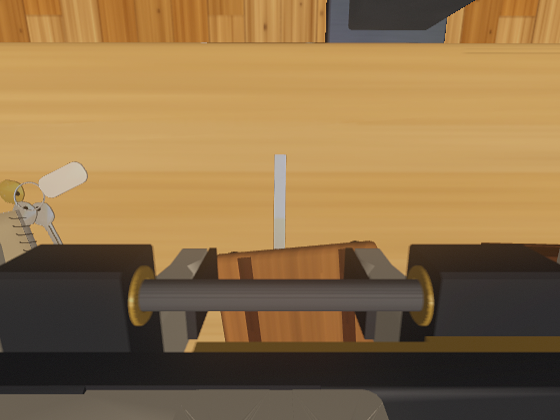

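The spoon handle runs from (280,155) to (280,248), almost parallel to x at y=-0.320, with the bowl hidden under the board's front edge. Now I'll lower and grip it.

```bash
python3 -m inch '0 -0.03 -0.4 0 0 0;0 0 -0.8 0 0 0;0 0 -0.9 0 0 0;0 0 -0.9 0 0 0;0 0 -0.8 0 0 0;0 0 -0.6 0 0 0;0 0 -0.4 0 0 0;0 0 -0.2 0 0 0;0 0 -0.1 0 0 0;0 0 0 0 0 0;0 0 0 0 0 0'
python3 -c "
from h import *
p=arm.grab_frame('wrist');save(p,'w8')"
```

```text
t: 29.4
eef_pos: [0.4357, -0.3204, 0.0057]
ee_rot: [-0.324, 1.57, -0.322]
force: [-0.0, -1.1, 0.2]
width: 0.0438
```

View pics/w8.png

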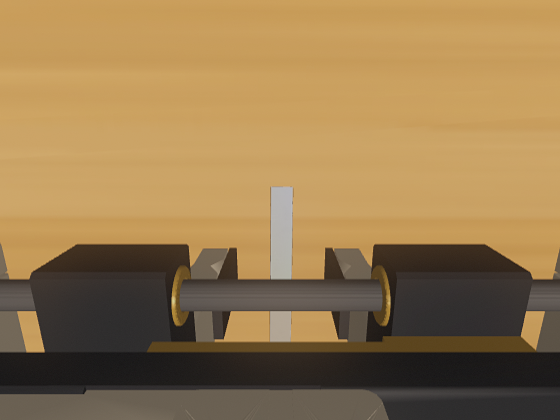

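```bash
python3 -m inch '0 0 -0.08 0 0 0;0 0 0 0 0 0'
python3 -m inch '0 0 0 0 0 0;0 0 0 0 0 0;0 0 0 0 0 0;0 0 0 0 0 0;0 0 0 0 0 0;0 0 0 0 0 0' 0 25
python3 -m inch '0 0 0.03 0 0 0;0 0 0.03 0 0 0;-0.1 0 0 0 0 0;-0.2 0 0 0 0 0;-0.3 0 0 0 0 0;-0.3 0 0 0 0 0;-0.3 0 0 0 0 0;-0.3 0 0 0 0 0;-0.3 0 0 0 0 0;-0.3 0 0 0 0 0;-0.3 0 0 0 0 0;-0.3 0 0 0 0 0'
python3 -m inch '-0.1 0 0 0 0 0;0 0 0 0 0 0'
python3 - <<'E'
from h import *
for c in("top","scene"):
    p=arm.grab_frame(c);save(p,"d"+c);C=cloud(p)
    for n in("serving_board","honey_jar","measuring_spoon"):
      for d in arm.masks_of(p,n)[:1]:
        P=C[d["mask"]&(p["range_z"]>0)];zt=np.percentile(P[:,2],97);T=P[P[:,2]>zt-.006];print(c,n,d["confidence"],zt,cv2.minAreaRect((T[:,:2]*1000).astype(np.float32)),T.min(0),T.max(0))
E
```

```text
t: 29.7
eef_pos: [0.4352, -0.3203, 0.0027]
ee_rot: [2.561, 1.571, 2.563]
force: [0.1, -0.5, -0.7]
width: 0.0441
t: 30.45
eef_pos: [0.4353, -0.3203, 0.0028]
ee_rot: [-0.324, 1.571, -0.322]
force: [-0.5, 0.5, -0.7]
width: 0.0101
t: 31.95
eef_pos: [0.3537, -0.3203, 0.0046]
ee_rot: [-0.664, 1.571, -0.662]
force: [0.2, -0.5, 0.1]
width: 0.0103
t: 32.2
eef_pos: [0.3513, -0.3204, 0.0046]
ee_rot: [-0.488, 1.571, -0.486]
force: [0.6, 0.2, -0.5]
width: 0.0106
top serving_board 0.58 0.04039365787340794 ((554.69482421875, -272.2807922363281), (197.6152801513672, 202.55374145507812), 5.750865459442139) [ 0.44669937 -0.37941717  0.03439382] [ 0.66078849 -0.18121703  0.39486326]
top honey_jar 0.64 0.12126761520431652 ((602.6348266601562, -285.19024658203125), (57.26124572753906, 58.74581527709961), 23.269638061523438) [ 0.57400965 -0.31529782  0.11528101] [ 0.63159104 -0.25514427  0.12313332]
```

View pics/dtop.png

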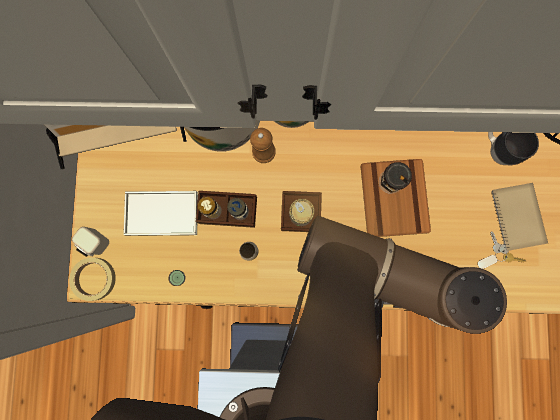

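The top view shows the board at (396,198) and honey jar at (397,178) where they were, the jars and tin placed, and the shaker at (249,251) unmoved. I'll lift the spoon and carry it to the tray with a +92° turn.

```bash
python3 -m inch '0 0 0.3 0 0 0;0 0 0.7 0 0 0;0 0 0.9 0 0 0;0 0 0.9 0 0 0;0 0 0.9 0 0 0;0.1 0.3 0.8 0 0 0.3;0.2 0.6 0.5 0 0 0.7;0.25 0.9 0.2 0 0 0.9;0.3 0.9 0 0 0 0.9;0.3 0.9 0 0 0 0.9;0.3 0.9 0 0 0 0.9;0.3 0.9 0 0 0 0.9'
python3 -m inch '0.3 0.9 0 0 0 0.9;0.3 0.9 0 0 0 0.9;0.3 0.9 0 0 0 0.9;0.3 0.9 0 0 0 0.9;0.3 0.9 0 0 0 0.9;0.3 0.9 0 0 0 0.9;0.3 0.9 0 0 0 0.9;0.3 0.9 0 0 0 0.9;0.3 0.9 0 0 0 0.9;0.3 0.9 0 0 0 0.9;0.3 0.9 0 0 0 0.9;0.3 0.9 0 0 0 0.9'
python3 -m inch '0.3 0.9 0 0 0 0.9;0.25 0.8 0 0 0 0.7;0.1 0.3 0 0 0 0.4;0 0 0 0 0 0;0 0 0 0 0 0'
python3 - <<'E'
from h import *
s=arm.get_state();print(s["eef_pos"].round(4),s["q"].round(2),s["ee_rot"][2]-s["ee_rot"][0])
p=arm.grab_frame("wrist");save(p,"w9");C=cloud(p)
for n in ("measuring_spoon","spoon_tray"):
  for d in arm.masks_of(p,n)[:1]:
    P=C[d["mask"]&(p["range_z"]>0)];print(n,d["confidence"],P.min(0),P.max(0))
q=arm.grab_frame("scene");save(q,"s9")
cv2.imwrite("pics/c9.png",np.hstack([p["frame"][:, ::-1][:, ::-1],q["frame"][100:380,60:340].repeat(1,0)]) [...,::-1] if 0 else np.hstack([cv2.resize(p["frame"],(400,300)),cv2.resize(q["frame"][120:330,80:360],(400,300))])[...,::-1])
E
```

```text
t: 34.1
eef_pos: [0.4039, -0.1574, 0.1613]
ee_rot: [-0.454, 1.57, 0.031]
force: [1.0, -0.1, -0.3]
width: 0.0103
t: 35.6
eef_pos: [0.5119, 0.1666, 0.1613]
ee_rot: [-0.795, 1.57, 0.632]
force: [-0.1, -0.2, -0.0]
width: 0.0105
t: 36.22
eef_pos: [0.531, 0.225, 0.1606]
ee_rot: [2.202, 1.57, -2.483]
force: [-0.0, -1.2, 0.3]
width: 0.0104
[0.531  0.225  0.1606] [ 0.74  0.25 -0.3  -0.   -1.02 -0.71] -4.6850018888394365
measuring_spoon 0.83 [0.52453282 0.18489813 0.00375667] [0.54170655 0.35278779 0.2530165 ]
spoon_tray 0.58 [ 0.46378109  0.17626565 -0.00178989] [0.57896751 0.27726028 0.23403487]
```

View pics/c9.png

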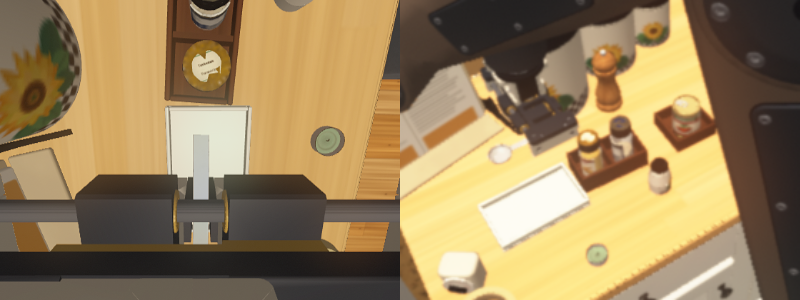

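The wrist view shows the spoon handle over the tray, level and lengthwise, at (200,160). I'll check the stand behind the tray for clearance to the gripper body, then lower.

```bash
python3 - <<'E'
from h import *
for c in("scene","wrist","top"):
    p=arm.grab_frame(c);C=cloud(p)[p["range_z"]>0]
    Q=C[(C[:,1]>.17)&(C[:,1]<.31)&(C[:,2]>.03)&(C[:,2]<.16)&(C[:,0]>.585)&(C[:,0]<.9)]
    print(c,len(Q),Q.min(0) if len(Q) else '')
    Q=C[(C[:,1]>.25)&(C[:,1]<.34)&(C[:,2]>.14)&(C[:,2]<.2)&(C[:,0]>.48)&(C[:,0]<.58)]
    if len(Q)>5: print(" bowl",Q.min(0),Q.max(0))
E
python3 -m inch '-0.1 0.1 0 0 0 0;-0.2 0.2 0 0 0 0;-0.03 0.1 -0.3 0 0 0;0 0 -0.6 0 0 0;0 0 -0.5 0 0 0;0 0 -0.3 0 0 0;0 0 0 0 0 0'
python3 -c "
from h import *
p=arm.grab_frame('wrist');save(p,'w10');q=arm.grab_frame('scene')
cv2.imwrite('pics/c10.png',np.hstack([cv2.resize(p['frame'],(400,300)),cv2.resize(q['frame'][160:330,80:306],(400,300))])[...,::-1])"
```

```text
scene 820 [0.74104247 0.21713643 0.03001714]
 bowl [0.50777386 0.25001278 0.15646708] [0.54965044 0.31370171 0.17361155]
wrist 5208 [0.6858771  0.17000713 0.03000046]
 bowl [0.52479701 0.2500131  0.16772756] [0.53578195 0.26325181 0.17141822]
top 84 [0.68724203 0.17018849 0.03044933]
t: 37.45
eef_pos: [0.5211, 0.2374, 0.1087]
ee_rot: [2.285, 1.569, -2.399]
force: [0.1, 0.3, 0.1]
width: 0.0106
```

View pics/c10.png

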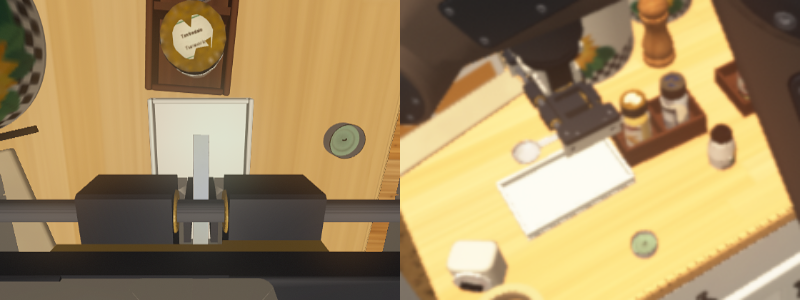

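The spoon lies between the tray walls and is level; the bowl end and the handle's position check out. Now I'll lower and release it.

```bash
python3 -m inch '0 0 -0.3 0 0 0;0 0 -0.6 0 0 0;0 0 -0.7 0 0 0;0 0 -0.6 0 0 0;0 0 -0.5 0 0 0;0 0 -0.3 0 0 0;0 0 -0.2 0 0 0;0 0 -0.1 0 0 0;0 0 0 0 0 0;0 0 0 0 0 0'
python3 -m inch '0 0 -0.03 0 0 0;0 0 0 0 0 0'
```

```text
t: 38.8
eef_pos: [0.5216, 0.2379, 0.011]
ee_rot: [-0.875, 1.57, 0.725]
force: [0.0, -0.6, 0.1]
width: 0.0099
t: 39.05
eef_pos: [0.5215, 0.2378, 0.0098]
ee_rot: [-0.775, 1.57, 0.824]
force: [0.3, 0.7, -0.3]
width: 0.01
```

```bash
python3 -m inch '0 0 -0.04 0 0 0;0 0 0 0 0 0'
python3 -m inch '0 0 0 0 0 0;0 0 0 0 0 0;0 0 0 0 0 0;0 0 0 0 0 0' 0.3
python3 -m inch '0 0 0.2 0 0 0;0 0 0.5 0 0 0;0 0 0.9 0 0 0;0 0 0.9 0 0 0;0 0 0.9 0 0 0;0 0 0.9 0 0 0;0 0 0.9 0 0 0;-0.5 0 0.3 0 0 0;-0.9 0 0 0 0 0;-0.9 0 0 0 0 0;-0.9 0 0 0 0 0;-0.5 0 0 0 0 0'
python3 -m inch '0 0 0 0 0 0;0 0 0 0 0 0'
python3 - <<'E'
from h import *
p=arm.grab_frame("wrist");q=arm.grab_frame("scene");t=arm.grab_frame("top")
for c,x in(("scene",q),("top",t),("wrist",p)):
  C=cloud(x)
  for n in "spice_jar_a food_tin table_shaker measuring_spoon serving_board honey_jar".split():
    for d in arm.masks_of(x,n)[:2]:
        P=C[d["mask"]&(x["range_z"]>0)]
        if d["confidence"]<.5 or len(P)<9: continue
        zt=np.percentile(P[:,2],97);T=P[P[:,2]>zt-.006];r=cv2.minAreaRect((T[:,:2]*1000).astype(np.float32));print(c,n,round(d["confidence"],2),zt.round(3),np.round(r[0]),np.round(r[1]),round(r[2],1))
cv2.imwrite('pics/c11.png',np.hstack([cv2.resize(t['frame'][110:310,60:460],(420,300)),cv2.resize(q['frame'][120:330,80:360],(380,300))])[...,::-1])
E
```

```text
t: 39.3
eef_pos: [0.5213, 0.2376, 0.0083]
ee_rot: [2.216, 1.571, -2.468]
force: [-0.5, -0.2, -0.4]
width: 0.0109
t: 39.8
eef_pos: [0.5214, 0.2377, 0.0085]
ee_rot: [-1.105, 1.571, 0.495]
force: [-0.4, -0.0, -0.3]
width: 0.0264
t: 41.3
eef_pos: [0.4086, 0.2372, 0.1735]
ee_rot: [1.076, 1.57, 2.676]
force: [0.8, -0.3, 0.4]
width: 0.0263
t: 41.55
eef_pos: [0.4107, 0.238, 0.1736]
ee_rot: [-0.989, 1.57, 0.61]
force: [-0.1, -0.5, 0.4]
width: 0.0261
scene spice_jar_a 0.81 0.114 [527.  74.] [37. 41.] 75.6
scene spice_jar_a 0.73 0.225 [382. 200.] [27.  2.] 2.4
scene table_shaker 0.54 0.078 [430.  49.] [26. 29.] 57.5
scene measuring_spoon 0.51 0.019 [515. 284.] [86. 39.] 77.1
scene serving_board 0.86 0.04 [ 540. -299.] [130. 150.] 3.9
top spice_jar_a 0.9 0.115 [529. 138.] [36. 38.] 1.7
top spice_jar_a 0.89 0.114 [527.  73.] [39. 38.] 46.2
top food_tin 0.83 0.08 [524. -75.] [55. 55.] 30.3
top table_shaker 0.74 0.08 [433.  48.] [28. 28.] 35.6
top serving_board 0.85 0.04 [ 567. -298.] [178. 149.] 5.8
top serving_board 0.7 0.115 [529. 138.] [36. 38.] 1.7
top honey_jar 0.6 0.121 [ 604. -286.] [59. 59.] 68.4
wrist spice_jar_a 0.7 0.112 [528. 139.] [39. 40.] 54.6
wrist spice_jar_a 0.66 0.07 [525.  92.] [17.  3.] 6.4
wrist measuring_spoon 0.85 0.017 [519. 253.] [76. 15.] 89.5
```

View pics/c11.png

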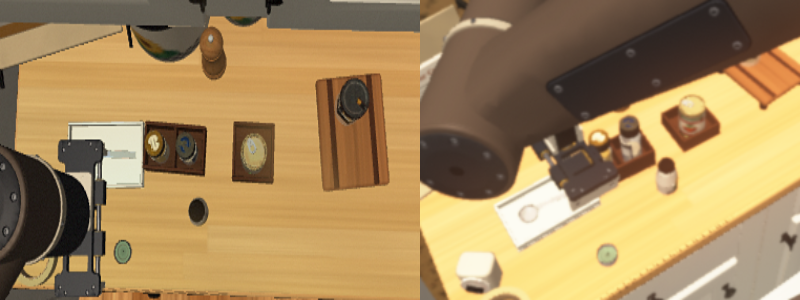

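```bash
python3 -c "
from station import arm
print(arm.job_done(), arm.get_state()['t'])"
```

```text
the job is handed in; nothing more can be done
the job is handed in; nothing more can be done
```

The tidy-up is done and handed in, at about 42 s on the robot's clock. The order was jar_b, jar_a, tin, then spoon.

**Last checks, from all three cameras:**
- **Spice jars:** both stand upright in the rack, one per bay, at about (0.527, 0.073) and (0.529, 0.138). Their tops are at about 0.114 m.
- **Food tin:** it stands upright in the crate at about (0.524, -0.075).
- **Spoon:** it was drawn out level and lies flat and lengthwise in the tray.
- **Left in place:** the board, honey jar and shaker measure within 1–2 mm of where they started, which is within the calibration error.
- **Robot:** the gripper is open and touching nothing. The forces read at the end of each move stayed under about 6 N.

**Disagreements:**
- **Network errors:** the networks gave some false labels. They called the tray and a piece of the robot a spice jar, and jar_a a serving board. I discarded these by their height and size.
- **Board in the last scene view:** its centre read about 26 mm off in x there because the arm hid part of it. The clear top view showed no shift.
- **Spoon grip:** the gripper read about 10 mm on the handle, which is listed as 12 mm wide. The spoon held firm all the same.
- **Jars and tin off-centre:** I put them up to about 6 mm off the centres of their bays and crate on purpose, to keep the wrist clear of the overhead cabinet.

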